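Raise the culture plate with the microscope's lift lever and hold it up

TASK

The culture plate on the small bench microscope is about to be lifted off by a colleague. Swing the lamp arm round to the side until the lamp is completely clear of the plate, then turn the lift lever on the microscope's side smoothly upwards to the point where its eccentric holds the plate at its highest, and finish while still holding the lever there, because it springs back when let go. Do not touch or jolt the plate, never lift it against the lamp, and leave the other things on the bench where they are.

Things in the scene. Friction and masses are not known exactly. Their poses are not given: they have to be found in the camera images.
- microscope: compact inverted bench microscope, fixed to the bench: white housing 250 x 250 mm, black square stage 280 x 280 mm whose top is 172 mm above the bench; origin at the centre of the footprint on the bench, x to its back (away from the robot at yaw 0), y to its left side, z up. The focus knobs low on both sides are not used.
- plate: lidded white-clear 24-well culture plate, 86 mm (microscope x) by 128 mm (microscope y) by 22 mm tall, loose in the aluminium lifting carrier in the stage opening; origin at the centre of its underside, 166 mm above the bench when the carrier is down, z up. Its top is then 188 mm above the bench, 10 mm below the lamp; the carrier lifts it 18 mm.
- plate_seat (a point): fixed point where the centre of the plate's underside lies with the carrier down (10 mm in front of the stage centre)
- lamp_arm (a joint): swing of the black lamp arm about its column at the back right corner of the stage: 0 = lamp over the plate's centre; grows anticlockwise seen from above, the lamp passing over the front right of the stage and out past its right edge (1.45 is well out); stops at -0.35 and 1.9: clears only in the growing direction. Stays where it is left; about 2 N at the lamp moves it.
- lamp_head (a point): centre of the gripping zone of the lamp head, 262 mm above the bench. The head is an upright black cylinder with thin metal fins, 47 mm in diameter, from 198 to 288 mm above the bench, 156 mm from the column axis; the arm (24 mm wide, top at 228 mm) joins its lower part and the column hub ends at 244 mm, so above that the head is free all round.
- lamp_axis (a point): point on the upright column axis about which the lamp arm swings, 262 mm above the bench
- lift_lever (a joint): turn of the lift lever about its level shaft (along microscope y) on the microscope's left side: 0 = at rest, level, pointing to the front; grows as it is swung up; 1.57 = straight up, where its steel eccentric carries the plate highest; beyond, the plate sinks again; stop at 2.1. A spring returns it to 0: about 3 N at the grip to start, about 4 N when upright.
- plate_lift (a joint): rise of the plate carrier, in m: 0 down, 0.018 highest; sprung down onto the eccentric, it follows 0.018 x sin(lift_lever)
- lever_grip (a point): centre of the lever's black grip rod: 14 mm thick, 60 mm long, parallel to the lever's shaft, sticking out to the microscope's left from the end of the lever's flat arm (16 x 7 mm, 110 mm from shaft to grip); free on all sides; 130 mm above the bench at rest, 240 mm with the lever upright
- lever_axis (a point): point on the lever's shaft axis level with the middle of the grip rod, 130 mm above the bench; the grip turns about it at 110 mm
- dishes: bystander: two stacked round dishes, 90 mm across, 33 mm tall, near the lever; origin under the centre
- pipette: bystander: hand pipette lying to the right of the microscope, 270 mm long, 28 mm high; origin under its middle
- oil_bottle: bystander: small amber bottle 34 mm across, 62 mm tall, in front of the microscope; origin under its centre
- tube_rack: bystander: white rack with capped tubes, 75 x 130 mm, 98 mm tall; origin under its centre
- media_bottle: bystander: glass bottle 68 mm across, 150 mm tall; origin under its centre
- mouse: bystander: black computer mouse, 105 x 60 x 32 mm; origin under its centre
- pen: bystander: black pen 140 mm long lying on the notepad
Not all that is in view belongs to the job. Leave any orange or purple look-alike of the plate alone.

How it is judged:
On the way, in this order (a step that is already met when the one before it is completed fails the run):
1. the lamp is swung clear of the plate, the lever still down (horizontal distance between lamp_head and plate_seat above 0.11 m and value of joint lift_lever below 0.4 rad), for 0.2 s.
2. the lever is turned to the eccentric's highest lift (value of joint lift_lever between 1.27 and 1.87 rad and contact force between the fingers and lift_lever above 1.5 N), for 0.3 s.
At the end, for the whole second after the job is handed in: Fingers hold the lever (over 1.5 N), still and within 0.3 rad of upright (1.57); the plate lies level in its carrier, at least 15.5 mm above its rest height and within 6 mm of its place sideways; the lamp centre is over 110 mm from the plate centre, seen from above (all of step 2 and velocity of joint lift_lever between -0.1 and 0.1 rad/s and horizontal distance between lamp_head and plate_seat above 0.11 m and z of plate in the frame of plate_seat between 0.0155 and 0.021 m and horizontal distance between plate and plate_seat below 0.006 m and angle between plate's own z axis and vertical below 0.06 rad and contact force between the fingers and plate below 0.3 N); the arm keeps its last pose, push and grip.
It fails at once if the plate is touched by the robot (contact force between any of the fingers, the arm and plate above 1 N).
It fails at once if the plate is lifted while the lamp is still over it (value of joint plate_lift above 0.008 m and horizontal distance between lamp_head and plate_seat below 0.1 m).
It fails at once if the plate is jolted or tipped (linear speed of plate above 0.15 m/s or angle between plate's own z axis and vertical above 0.12 rad).
It fails at once if a bystander is shifted by more than 20 mm (distance of any of dishes, pipette, oil_bottle, tube_rack, media_bottle, mouse, pen from where it was at the start of the episode above 0.02 m).
It also fails if it takes over 61 s, if anything falls off the work surface, if the arm or the gripper's body presses on something with over 40 N, if the wrist force passes 120 N, or if a joint passes its speed limit or range.

ROBOT

A 6-joint arm with a two-finger parallel gripper is mounted at the origin on the work surface. World frame = base frame: x ahead of the robot, y to its left, z up, the work surface at z = 0. Lengths are in m, angles in rad, forces in N, time in s.
With the tool pointing down it reaches from about 0.3 to 0.95 m from the base axis. Payload 3.1 kg.
Tool frame: the origin (TCP) lies between the finger pads; the fingertips stand 8 mm ahead of it and the grasp point (between the pads) lies 11 mm behind it (bot.nose_length is the distance from the TCP to the fingertips, in m); z points along the fingers, y is the line along which they close (so a half turn about z gives the same grasp; the last joint's range is limited). The gripper opens to 85 mm and grips with 20 to 120 N. Pads are 22 mm wide; open, the fingers measure 114 mm over their backs; the gripper's body (76 mm by 85 mm) begins 54 mm behind the grasp point. The pads swing forward as they close: fully open they stand 13 mm farther back than shut.
Start: joints at [-1.191, 0.308, 1.634, -0, 1.2, -0.07], TCP at [0.272, -0.563, 0.239] pointing down, gripper open.
Joint ranges: [-3.06, 3.06], [-0.79, 1.96], [0.05, 2.63], [-1.19, 4.34], [0.05, 2.64], [-2.94, 2.94]. Speed limits (rad/s): [2.79, 2.79, 3.14, 3.14, 3.14, 3.14].

INTERFACE

Orientations are given as a unit quaternion [x, y, z, w].
In Python, from cell import bot, vision gives the robot as it stands.
- The arm moves only by the shell command python3 -m jog 'ROWS' [FORCE]. ROWS is JSON, a list that holds one entry, the list of rows, each a list of 5 numbers: the closure, from -1 (fully open) to 1 (shut), then the shift along the tool's x, y, z each as a share of 25 cm, from -1 to 1, then the turn about the tool's z as a share of pi rad, from -1 to 1. In form: [[[fingers, x, y, z, spin], ...]]. A call has 1 to 20 rows; each row is the pose to reach, as a shift and turn from the pose commanded when the call began, along the tool's axes at that moment, turning the shorter way round; what a row does not reach only later rows make up. A row lasts 1/8 s, in which the tool goes at most 62.5 mm and 10.7 degrees, less where a joint would pass 70% of its speed; a pose out of reach is approached as far as the arm can. A call with a number of a shift or a turn outside -1 to 1 is refused whole. A call with a gripper value outside its range is refused whole. The fingers move at their own pace and stop on an object; FORCE is the grip in N (left out, the last holds). Time passes only in rows, so rows that repeat a pose let the fingers close. It gives the time, the measured TCP pose, the force, the opening and the grip force at its end, in the units of the state.
- bot.observe(): the state, without advancing time (a new reading comes with each control period).
- vision.read_camera(name): name is "side" or "top"; returns the picture (480x640x3 uint8, red, green, blue); there is no depth.
- vision.camera_params(name): a dict with "camera_matrix" (3x3 intrinsics, pixels), "position" and "rotation" of the camera in the world. Camera axes: x right, y up, looking along -z (the intrinsics and any distortion apply to the point x, -y, -z); pixel columns grow to the right and rows downward; lengths in m; the calibration is good to about 2 mm. A picture is of the moment at which its call begins. camera_params takes no time and is no camera call.
- bot.sign_off(): hands the job in; it is judged then, once.
The state is a dict: "time": time; "joints": joint angles; "qd": joint speeds; "joint_efforts": joint torques, N m; "ee_pos": TCP position; "tool_rot": TCP orientation; "ft_force": force on the tool from outside, world axes, zero at the start; "wrist_torque": the same for the moment, N m; "opening": finger opening in m; "finger_force": force on a finger pad.
Only numpy, scipy, OpenCV 4.12 (cv2) and the standard library are available. Lean on these libraries where they do the work, as an engineer would, in place of code of your own. Each camera call takes 0.05 s, during which the arm holds its last target. There are 200 camera calls.

## Working session

There is one attempt and no reset: what is moved stays moved. The work goes in short steps, Python scripts to look and compute and a shell command to move; the robot and the scene stay as the last step left them, time stands still between calls to the robot, and variables do not carry over. Pictures are saved under pics/ and viewed, at most 10 in all, crops included, and the job is handed in when it is done.

```bash
mkdir -p pics; python3 - <<'E'
from cell import bot, vision
import cv2
for n in("side","top"):
    cv2.imwrite(f"pics/{n}0.png",vision.read_camera(n)[:,:,::-1]); p=vision.camera_params(n); print(n,p)
o=bot.observe();print(o)
E
```

```text
side {'camera_matrix': array([[513.09875689,   0.        , 323.6626882 ],
       [  0.        , 513.09875689, 231.78651586],
       [  0.        ,   0.        ,   1.        ]]), 'position': array([-0.48999227,  0.8603352 ,  1.00901632]), 'rotation': array([-0.2036815 ,  0.43881358,  0.79369962, -0.36877825])}
top {'camera_matrix': array([[593.09440173,   0.        , 321.61168603],
       [  0.        , 593.09440173, 243.41203941],
       [  0.        ,   0.        ,   1.        ]]), 'position': array([0.40934057, 0.02310624, 1.96057588]), 'rotation': array([ 0.0118989 , -0.0221323 , -0.69736907,  0.71627157])}
{'time': 0.1, 'joints': array([-1.19068727e+00,  3.08927748e-01,  1.63504208e+00, -9.99334874e-06,
        1.19970347e+00, -6.97207403e-02]), 'qd': array([-0.00021285, -0.00146478, -0.00341063,  0.00040973,  0.00014132,
       -0.00076162]), 'joint_efforts': array([-1.23446512e-04, -4.16408515e+01, -2.77643806e+01, -9.52783375e-05,
        4.02789738e-03,  1.67809429e-05]), 'ee_pos': array([ 0.27145071, -0.56217344,  0.23816397]), 'tool_rot': array([ 9.74812157e-01,  2.23025057e-01, -1.65403650e-04, -1.02710163e-03]), 'ft_force': array([-0.55678027, -0.00921712, -0.3790914 ]), 'wrist_torque': array([0.01825257, 0.04620508, 0.02039969]), 'finger_force': 0.0, 'opening': 0.08541881788488663}
```

View pics/side0.png

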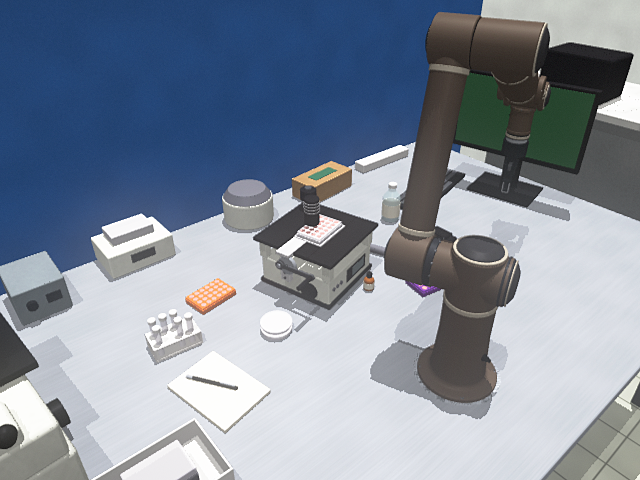

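View pics/top0.png

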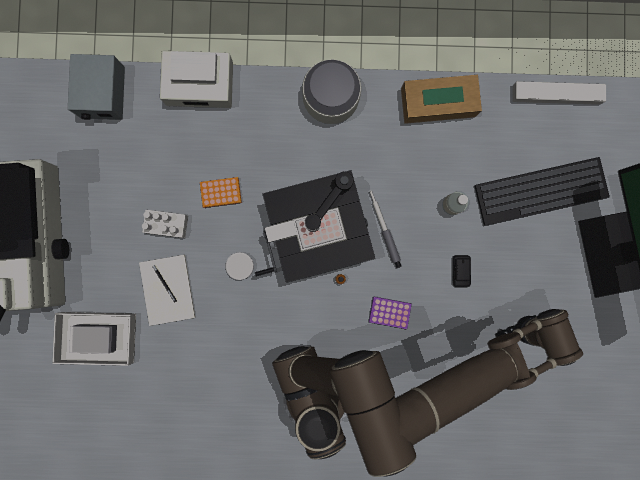

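The top view shows the microscope's black stage at (318,228), with the lamp head at (313,222), the column at (344,181) and the lever grip near (264,272). In the side view the housing is at (317,250). The plate candidates in the top view are white (321,228), orange (221,192) and purple (390,312). The white one on the stage fits the description. I'll confirm with one enlarged crop.

```bash
python3 - <<'E'
import cv2,numpy as np
t=cv2.imread("pics/top0.png")[160:300,215:415]; s=cv2.imread("pics/side0.png")[175:345,230:400]
t=cv2.resize(t,None,fx=4,fy=4,interpolation=cv2.INTER_CUBIC); s=cv2.resize(s,None,fx=3.5,fy=3.5,interpolation=cv2.INTER_CUBIC)
cv2.imwrite("pics/topc.png",t);cv2.imwrite("pics/sidec.png",s)
E
```

```text
(no output)
```

View pics/topc.png

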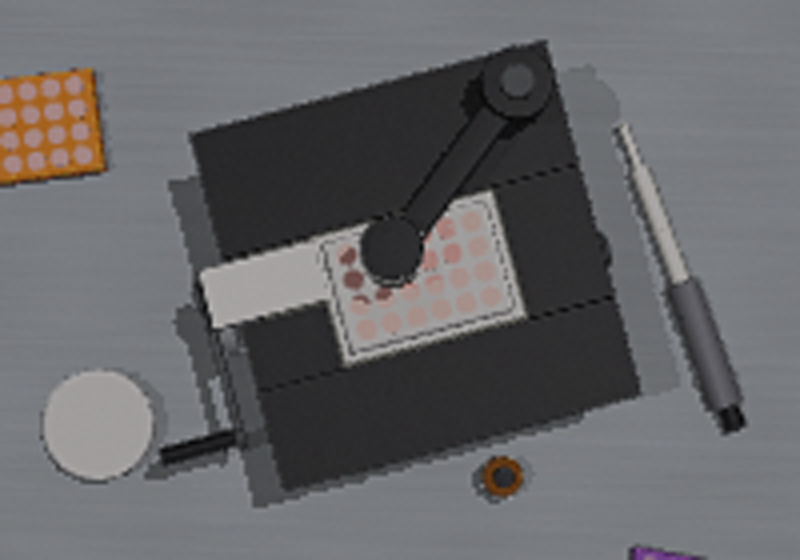

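View pics/sidec.png

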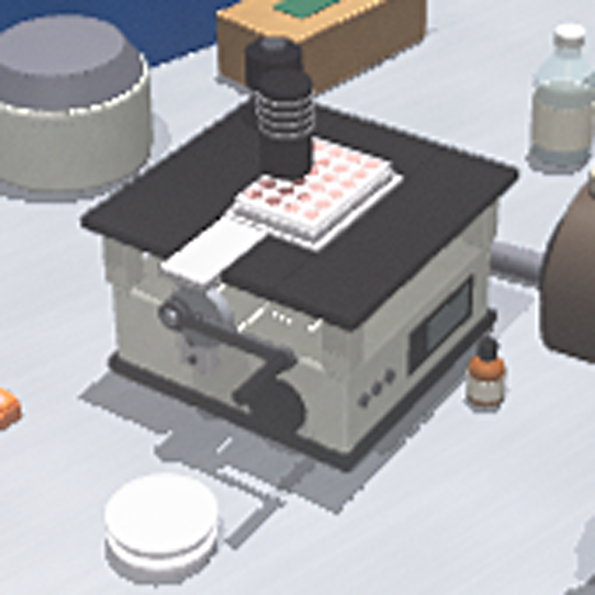

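The crops confirm the white-clear 24-well plate on the stage at top pixel (321,229); the orange and purple ones are look-alikes. In the enlarged top crop:
- The stage corners are at (190,133), (547,40), (640,393) and (285,490).
- The lamp top is at (392,248) and the column at (517,82).
- The grip rod runs from (160,455) to (240,438).
- The dishes are at (98,425).

```bash
cat > h.py <<'E'
import numpy as np
from scipy.spatial.transform import Rotation as R
from cell import bot, vision
def ray(n,u,v,z):
    p=vision.camera_params(n);K=p["camera_matrix"];d=np.linalg.solve(K,[u,v,1.])*[1,-1,-1]
    d=R.from_quat(p["rotation"]).apply(d);c=p["position"];return c+d*(z-c[2])/d[2]
def pix(n,P):
    p=vision.camera_params(n);q=R.from_quat(p["rotation"]).inv().apply(np.array(P)-p["position"])*[1,-1,-1]
    q=p["camera_matrix"]@q;return q[:2]/q[2]
def tc(x,y,z): return ray("top",215+x/4,160+y/4,z)
def sc(x,y,z): return ray("side",230+x/3.5,175+y/3.5,z)
def st():
    o=bot.observe();r=R.from_quat(o["tool_rot"]);return o,r
E
python3 - <<'E'
from h import *
np.set_printoptions(precision=4,suppress=True)
c=[tc(*p,.172) for p in[(190,133),(547,40),(640,393),(285,490)]]
s=[sc(*p,.172) for p in[(82,222),(250,95),(520,172),(347,328)]]
C=np.mean(c,0);S=np.mean(s,0)
print("stage",C,S)
for k in(c,s):
    fx=(k[0]+k[1]-k[2]-k[3]); fy=(k[0]+k[3]-k[1]-k[2]); print(np.arctan2(fx[1],fx[0]),np.arctan2(-fy[0],fy[1]),np.linalg.norm(fx)/2,np.linalg.norm(fy)/2)
print("lamp",tc(392,248,.288),"col",tc(517,82,.244),"rod",tc(160,455,.137),tc(240,438,.137))
print("dishes",tc(98,425,.033),sc(160,510,.033),"oil",tc(502,477,.062))
print("pip",tc(622,125,.02),tc(735,420,.02))
print("rod side end",sc(240,393,.13),sc(287,358,.13),"shaft",sc(172,312,.13))
o,r=st();print(o["ee_pos"],r.as_matrix())
E
```

```text
stage [0.5488 0.0079 0.172 ] [0.5449 0.0187 0.172 ]
0.28488971172061645 0.28886706951713337 0.2781868262019091 0.2786410513700227
0.3107097041522312 0.304058378886088 0.279379807818157 0.27366284400058855
lamp [0.5502 0.0259 0.288 ] col [ 0.6776 -0.0618  0.244 ] rod [0.3989 0.1996 0.137 ] [0.4135 0.1387 0.137 ]
dishes [0.4213 0.2606 0.033 ] [0.4257 0.2628 0.033 ] oil [ 0.3881 -0.0666  0.062 ]
pip [ 0.6795 -0.1602  0.02  ] [ 0.4392 -0.2583  0.02  ]
rod side end [0.4045 0.1951 0.13  ] [0.4159 0.1384 0.13  ] shaft [0.5271 0.1719 0.13  ]
[ 0.2715 -0.5622  0.2382] [[ 0.9005  0.4348 -0.0008]
 [ 0.4348 -0.9005  0.0019]
 [ 0.0001 -0.0021 -1.    ]]
```

```bash
cat >> h.py <<'E'
def go(P):
    o,r=st();d=r.inv().apply(np.array(P)-o["ee_pos"]);m=r.as_matrix()
    print("shift shares",np.round(d/.25,3),"yaw_y",round(np.arctan2(m[1,1],m[0,1]),3),"pos",o["ee_pos"].round(4),"j",o["joints"].round(2))
E
python3 -m jog '[[[-1,0,0,-0.4,0],[-1,0,0,-0.8,0.1],[-1,0,0,-0.8,0.2],[-1,0,0,-0.8,0.334],[-1,0,0,-0.8,0.334],[-1,0,0,-0.8,0.334],[-1,0,0,-0.8,0.334],[-1,0,0,-0.8,0.334],[-1,0,0,-0.8,0.334]]]' 20
python3 -c "
from h import *
go([.550,.026,.44])"
```

```text
time: 1.23
ee_pos: [0.2717, -0.5627, 0.4388]
tool_rot: [0.956, -0.295, -0.0, -0.0]
ft_force: [-0.2, -0.3, 0.6]
opening: 0.0852
finger_force: 0.0
shift shares [-0.405 -2.573 -0.003] yaw_y -2.169 pos [ 0.2717 -0.5627  0.4388] j [-1.19  0.2   1.37  0.    1.57  0.98]
```

```bash
python3 -m jog '[[[-1,-0.03,-0.2,0,0],[-1,-0.07,-0.4,0,0],[-1,-0.1,-0.6,0,0],[-1,-0.135,-0.86,0,0],[-1,-0.135,-0.86,0,0],[-1,-0.135,-0.86,0,0]]]'
python3 -m jog '[[[-1,-0.03,-0.2,0,0],[-1,-0.07,-0.4,0,0],[-1,-0.1,-0.6,0,0],[-1,-0.135,-0.86,0,0],[-1,-0.135,-0.86,0,0],[-1,-0.135,-0.86,0,0]]]'
python3 -m jog '[[[-1,-0.03,-0.2,0,0],[-1,-0.07,-0.4,0,0],[-1,-0.1,-0.6,0,0],[-1,-0.135,-0.86,0,0],[-1,-0.135,-0.86,0,0],[-1,-0.135,-0.86,0,0],[-1,-0.135,-0.86,0,0],[-1,-0.135,-0.86,0,0]]]'
python3 -c "
from h import *
go([.550,.026,.255])"
```

```text
time: 1.98
ee_pos: [0.3652, -0.3664, 0.4395]
tool_rot: [0.956, -0.294, 0.0, 0.001]
ft_force: [-0.6, -0.6, -0.3]
opening: 0.0852
finger_force: 0.0
time: 2.72
ee_pos: [0.4585, -0.171, 0.439]
tool_rot: [0.955, -0.295, -0.0, 0.001]
ft_force: [-0.2, -0.7, -0.5]
opening: 0.0853
finger_force: 0.0
time: 3.72
ee_pos: [0.5518, 0.0251, 0.4396]
tool_rot: [0.955, -0.297, 0.0, 0.0]
ft_force: [-0.3, -0.1, -0.6]
opening: 0.0853
finger_force: 0.0
shift shares [-0.008  0.001  0.738] yaw_y -2.173 pos [0.5518 0.0251 0.4396] j [-0.03  0.05  1.54 -0.    1.55  2.14]
```

```bash
python3 -m jog '[[[-1,-0.008,0,0.15,0],[-1,-0.008,0,0.3,0],[-1,-0.008,0,0.45,0],[-1,-0.008,0,0.6,0],[-1,-0.008,0,0.7,0],[-1,-0.008,0,0.738,0],[-1,-0.008,0,0.738,0],[-1,-0.008,0,0.738,0]]]'
python3 - <<'E'
from h import *
import cv2
a=vision.read_camera("side")[120:320,220:420,::-1]
b=vision.read_camera("top")[130:330,215:415,::-1]
cv2.imwrite("pics/g1.png",cv2.resize(cv2.hconcat([a,b]),None,fx=2,fy=2,interpolation=cv2.INTER_CUBIC))
E
```

```text
time: 4.72
ee_pos: [0.5515, 0.0277, 0.2565]
tool_rot: [0.955, -0.295, 0.001, -0.0]
ft_force: [0.3, -0.2, 1.0]
opening: 0.0855
finger_force: 0.0
```

View pics/g1.png

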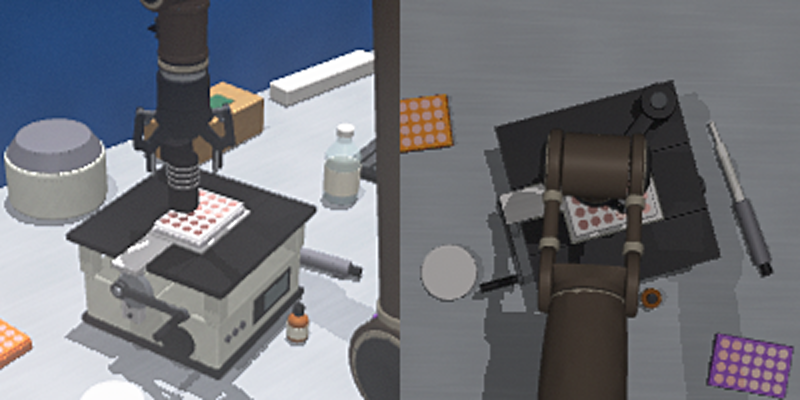

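The picture shows the fingers standing either side of the lamp head at (183,180). I'll close on it, then work out the arc.

```bash
python3 -m jog '[[[0,0,0,0,0],[1,0,0,0,0],[1,0,0,0,0],[1,0,0,0,0],[1,0,0,0,0],[1,0,0,0,0]]]' 20
cat >> h.py <<'E'
def arc(col,total,n):
    o,r=st();p=o["ee_pos"];c=np.array([*col,p[2]])
    for k in range(1,n+1):
        a=total*k/n;q=c+R.from_rotvec([0,0,a]).apply(p-c);d=r.inv().apply(q-p)/.25
        print(np.round([d[0],d[1],-a/np.pi],3).tolist())
E
python3 -c "
from h import *
print(st()[0]['ft_force']);go([.55,.026,.255]);arc((.6776,-.0618),.7,8)"
```

```text
time: 5.58
ee_pos: [0.5507, 0.0282, 0.2553]
tool_rot: [0.955, -0.295, 0.0, -0.0]
ft_force: [0.3, 0.6, 4.6]
opening: 0.0453
finger_force: 21.4
[0.33702569 0.55446359 4.64823694]
shift shares [0.003 0.009 0.001] yaw_y -2.17 pos [0.5507 0.0282 0.2553] j [-0.03  0.15  1.79  0.    1.2   2.14]
[0.001, 0.054, -0.028]
[0.008, 0.108, -0.056]
[0.019, 0.162, -0.084]
[0.034, 0.214, -0.111]
[0.054, 0.265, -0.139]
[0.078, 0.313, -0.167]
[0.107, 0.36, -0.195]
[0.139, 0.403, -0.223]
```

```bash
python3 -m jog '[[[1,0,0.025,0,-0.014],[1,0.001,0.054,0,-0.028],[1,0.004,0.081,0,-0.042],[1,0.008,0.108,0,-0.056],[1,0.013,0.135,0,-0.07],[1,0.019,0.162,0,-0.084],[1,0.026,0.188,0,-0.098],[1,0.034,0.214,0,-0.111],[1,0.044,0.24,0,-0.125],[1,0.054,0.265,0,-0.139],[1,0.066,0.289,0,-0.153],[1,0.078,0.313,0,-0.167],[1,0.092,0.337,0,-0.181],[1,0.107,0.36,0,-0.195],[1,0.123,0.382,0,-0.209],[1,0.139,0.403,0,-0.223]]]'
python3 -c "
from h import *
go([.55,.026,.255]);arc((.6776,-.0618),.65,8)"
```

```text
time: 7.58
ee_pos: [0.5243, -0.0757, 0.2553]
tool_rot: [0.999, 0.05, 0.003, 0.0]
ft_force: [6.1, -0.7, 0.1]
opening: 0.0454
finger_force: 21.3
shift shares [ 0.143 -0.395  0.001] yaw_y -1.471 pos [ 0.5243 -0.0757  0.2553] j [-0.23  0.11  1.84  0.    1.19  1.24]
[0.002, 0.05, -0.026]
[0.007, 0.1, -0.052]
[0.017, 0.149, -0.078]
[0.03, 0.197, -0.103]
[0.048, 0.244, -0.129]
[0.069, 0.289, -0.155]
[0.094, 0.333, -0.181]
[0.122, 0.374, -0.207]
```

```bash
python3 -m jog '[[[1,0.006,0.025,0,-0.013],[1,0.01,0.05,0,-0.026],[1,0.014,0.075,0,-0.039],[1,0.017,0.1,0,-0.052],[1,0.021,0.125,0,-0.065],[1,0.027,0.149,0,-0.078],[1,0.033,0.173,0,-0.09],[1,0.04,0.197,0,-0.103],[1,0.048,0.22,0,-0.116],[1,0.058,0.244,0,-0.129],[1,0.068,0.266,0,-0.142],[1,0.079,0.289,0,-0.155],[1,0.091,0.311,0,-0.168],[1,0.104,0.333,0,-0.181],[1,0.118,0.354,0,-0.194],[1,0.132,0.374,0,-0.207],[1,0.132,0.374,0,-0.207]]]'
python3 -m jog '[[[-1,0,0,0,0],[-1,0,0,0,0],[-1,0,0,0,0],[-1,0,0,0,0],[-1,0,0,-0.2,0],[-1,0,0,-0.4,0],[-1,0,0,-0.6,0],[-1,0,0,-0.8,0],[-1,0,0,-0.8,0],[-1,0,0,-0.8,0]]]'
python3 -c "
from h import *
go([.405,.171,.44])"
```

```text
time: 9.7
ee_pos: [0.5647, -0.1669, 0.2552]
tool_rot: [0.931, 0.366, -0.0, 0.002]
ft_force: [-0.4, -6.3, 4.1]
opening: 0.0454
finger_force: 21.7
time: 10.95
ee_pos: [0.5643, -0.1643, 0.4543]
tool_rot: [0.93, 0.367, -0.0, -0.0]
ft_force: [0.9, 0.6, -0.6]
opening: 0.0853
finger_force: 0.0
shift shares [ 0.45  -1.415  0.058] yaw_y -0.819 pos [ 0.5643 -0.1643  0.4543] j [-0.36  0.12  1.43  0.    1.59  0.46]
```

```bash
python3 -m jog '[[[-1,0.06,-0.2,0,0],[-1,0.12,-0.4,0,0],[-1,0.18,-0.6,0,0],[-1,0.225,-0.7,0,0],[-1,0.225,-0.7,0,0]]]'
python3 -m jog '[[[-1,0.06,-0.2,0,0],[-1,0.12,-0.4,0,-0.05],[-1,0.18,-0.6,0,-0.1],[-1,0.225,-0.715,0,-0.15],[-1,0.225,-0.715,0,-0.2],[-1,0.225,-0.715,0,-0.25],[-1,0.225,-0.715,0,-0.3],[-1,0.225,-0.715,0,-0.352],[-1,0.225,-0.715,0,-0.352],[-1,0.225,-0.715,0,-0.352]]]'
python3 - <<'E'
from h import *
import cv2
go([.406,.171,.119])
a=vision.read_camera("side")[120:320,220:420,::-1]
b=vision.read_camera("top")[130:330,215:415,::-1]
cv2.imwrite("pics/g2.png",cv2.resize(cv2.hconcat([a,b]),None,fx=2,fy=2,interpolation=cv2.INTER_CUBIC))
E
```

```text
time: 11.58
ee_pos: [0.4848, 0.0033, 0.4528]
tool_rot: [0.93, 0.368, -0.001, -0.001]
ft_force: [-0.2, -0.9, -0.9]
opening: 0.0855
finger_force: 0.0
time: 12.82
ee_pos: [0.4054, 0.1703, 0.4539]
tool_rot: [0.6, 0.8, -0.001, -0.0]
ft_force: [0.8, 0.0, -0.1]
opening: 0.0853
finger_force: 0.0
shift shares [0.003 0.005 1.34 ] yaw_y 0.283 pos [0.4054 0.1703 0.4539] j [ 0.3  -0.19  1.73 -0.    1.59  0.02]
```

View pics/g2.png

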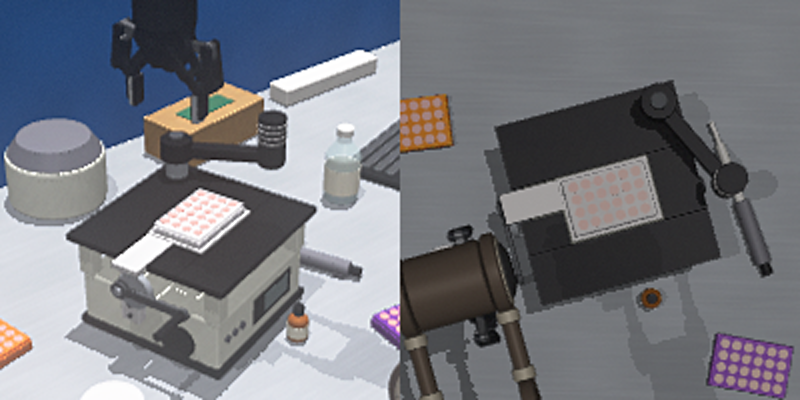

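The lamp is out past the stage's right edge at (730,178), and the plate and pipette are undisturbed. I'll descend over the rod.

```bash
python3 -m jog '[[[-1,0.003,0.005,0.2,0],[-1,0.003,0.005,0.4,0],[-1,0.003,0.005,0.6,0],[-1,0.003,0.005,0.75,0],[-1,0.003,0.005,0.8,0],[-1,0.003,0.005,0.8,0]]]'
python3 -m jog '[[[-1,0,0,0.1,0],[-1,0,0,0.2,0],[-1,0,0,0.3,0],[-1,0,0,0.4,0],[-1,0,0,0.5,0],[-1,0,0,0.54,0],[-1,0,0,0.54,0]]]'
python3 - <<'E'
from h import *
import cv2
go([.406,.171,.119]); print(st()[0]["ft_force"])
a=vision.read_camera("side")[200:300,240:340,::-1]
cv2.imwrite("pics/g3.png",cv2.resize(a,None,fx=5,fy=5,interpolation=cv2.INTER_CUBIC))
E
```

```text
time: 13.68
ee_pos: [0.4062, 0.1718, 0.2547]
tool_rot: [0.599, 0.801, -0.0, -0.0]
ft_force: [-0.1, 0.4, 0.6]
opening: 0.0856
finger_force: 0.0
time: 14.55
ee_pos: [0.4071, 0.1721, 0.1206]
tool_rot: [0.599, 0.801, 0.0, 0.0]
ft_force: [-0.1, -1.1, -0.4]
opening: 0.0856
finger_force: 0.0
shift shares [-0.003 -0.006  0.006] yaw_y 0.286 pos [0.4071 0.1721 0.1206] j [0.3  0.12 2.14 0.   0.88 0.02]
[-0.12287375 -1.08093545 -0.39818751]
```

View pics/g3.png

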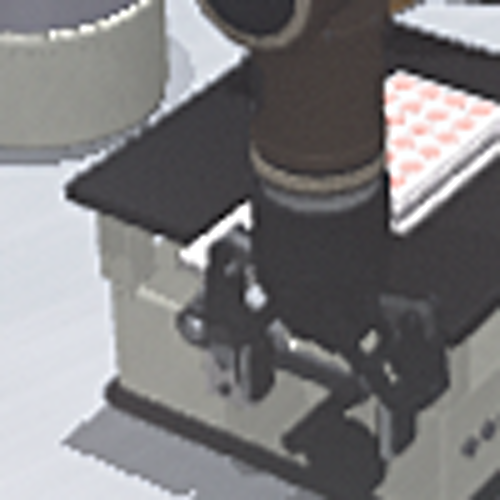

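The fingers stand either side of the rod at (320,410), so I'll close on it.

```bash
python3 -m jog '[[[0,0,0,0,0],[0.5,0,0,0,0],[1,0,0,0,0],[1,0,0,0,0],[1,0,0,0,0],[1,0,0,0,0],[1,0,0,0,0],[1,0,0,0,0]]]' 40
cat >> h.py <<'E'
def lift(ay,th,n,z0=None):
    # tool y = microscope x; radius .11
    for k in range(1,n+1):
        a=th*k/n; print([round(.11*(1-np.cos(a))/.25,3),round(-.11*np.sin(a)/.25,3)])
E
python3 -c "
from h import *
go([.406,.171,.119]);lift(0,1.57,18)"
```

```text
time: 15.6
ee_pos: [0.4085, 0.1725, 0.1204]
tool_rot: [0.599, 0.801, 0.002, 0.002]
ft_force: [4.3, 1.4, -3.9]
opening: 0.0128
finger_force: 39.0
shift shares [-0.003 -0.011  0.006] yaw_y 0.287 pos [0.4085 0.1725 0.1204] j [ 0.3   0.12  2.14 -0.    0.88  0.01]
[np.float64(0.002), np.float64(-0.038)]
[np.float64(0.007), np.float64(-0.076)]
[np.float64(0.015), np.float64(-0.114)]
[np.float64(0.027), np.float64(-0.15)]
[np.float64(0.041), np.float64(-0.186)]
[np.float64(0.059), np.float64(-0.22)]
[np.float64(0.079), np.float64(-0.252)]
[np.float64(0.103), np.float64(-0.283)]
[np.float64(0.129), np.float64(-0.311)]
[np.float64(0.157), np.float64(-0.337)]
[np.float64(0.187), np.float64(-0.36)]
[np.float64(0.22), np.float64(-0.381)]
[np.float64(0.254), np.float64(-0.399)]
[np.float64(0.289), np.float64(-0.413)]
[np.float64(0.326), np.float64(-0.425)]
[np.float64(0.363), np.float64(-0.433)]
[np.float64(0.401), np.float64(-0.438)]
[np.float64(0.44), np.float64(-0.44)]
```

```bash
python3 -m jog '[[[1,0.001,0.001,-0.019,0],[1,0,0.003,-0.038,0],[1,0,0.005,-0.057,0],[1,0,0.008,-0.076,0],[1,0,0.012,-0.095,0],[1,0,0.017,-0.114,0],[1,0,0.022,-0.132,0],[1,0,0.03,-0.15,0],[1,0,0.037,-0.168,0],[1,0,0.045,-0.186,0],[1,0,0.054,-0.203,0],[1,0,0.063,-0.22,0],[1,0,0.073,-0.236,0],[1,0,0.084,-0.252,0],[1,0,0.096,-0.268,0],[1,0,0.108,-0.283,0],[1,0,0.121,-0.297,0],[1,0,0.134,-0.311,0],[1,0,0.134,-0.311,0]]]'
python3 - <<'E'
from h import *
go([.406,.171,.119])
E
```

```text
time: 17.98
ee_pos: [0.4345, 0.1803, 0.1973]
tool_rot: [0.599, 0.801, -0.004, -0.003]
ft_force: [-9.8, -1.8, -2.7]
opening: 0.0121
finger_force: 39.2
shift shares [-0.003 -0.117  0.314] yaw_y 0.287 pos [0.4345 0.1803 0.1973] j [0.3  0.06 2.02 0.   1.07 0.01]
```

```bash
python3 -m jog '[[[1,0,0.003,-0.018,0],[1,0,0.015,-0.032,0],[1,0,0.028,-0.045,0],[1,0,0.042,-0.057,0],[1,0,0.056,-0.068,0],[1,0,0.072,-0.078,0],[1,0,0.088,-0.088,0],[1,0,0.105,-0.098,0],[1,0,0.122,-0.106,0],[1,0,0.14,-0.114,0],[1,0,0.158,-0.12,0],[1,0,0.176,-0.126,0],[1,0,0.195,-0.13,0],[1,0,0.214,-0.134,0],[1,0,0.233,-0.137,0],[1,0,0.252,-0.139,0],[1,0,0.271,-0.14,0],[1,0,0.29,-0.14,0],[1,0,0.306,-0.14,0],[1,0,0.306,-0.14,0]]]'
python3 - <<'E'
from h import *
import cv2
go([.406,.171,.119])
a=vision.read_camera("side")[170:310,230:370,::-1]
b=vision.read_camera("top")[160:300,215:355,::-1]
cv2.imwrite("pics/g4.png",cv2.resize(cv2.hconcat([a,b]),None,fx=2.8,fy=2.8,interpolation=cv2.INTER_CUBIC))
E
```

```text
time: 20.48
ee_pos: [0.5132, 0.2038, 0.2379]
tool_rot: [0.599, 0.801, 0.002, 0.001]
ft_force: [-9.4, -2.0, 9.5]
opening: 0.0122
finger_force: 40.8
shift shares [-0.005 -0.45   0.474] yaw_y 0.286 pos [0.5132 0.2038 0.2379] j [0.3  0.17 1.81 0.   1.16 0.01]
```

View pics/g4.png

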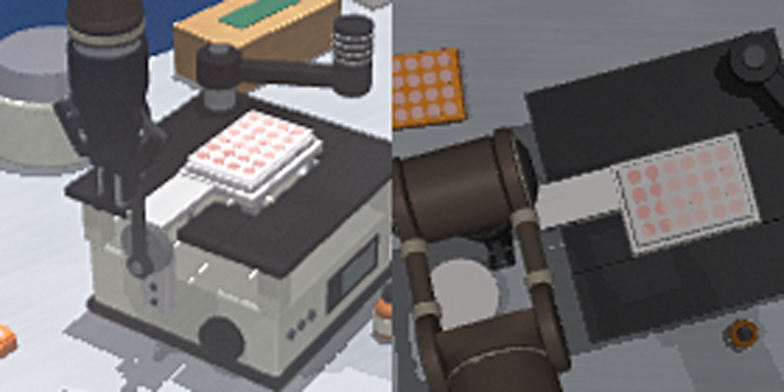

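```bash
python3 - <<'E'
from h import *
m=np.array([.959,.283,0]);C=np.array([.547,.012,0]);l=np.array([-.283,.959,0])
ax=np.array([.5135,.201,.13])-.03*l
for n,k in(("side",(230,170,2.8)),):
    f=lambda P:((pix(n,P)-k[:2])*k[2]).round(1)
    print("shaft",f(ax))
    for a in(1.27,1.42,1.57,1.72,1.87): print(a,f(ax+.11*(-np.cos(a)*m+np.sin(a)*np.array([0,0,1])))-f(ax))
s=st()[0];print(s["time"],s["ft_force"],s["finger_force"],s["qd"].round(3))
E
```

```text
shaft [140.3 265.9]
1.27 [ 21.3 -75.3]
1.42 [  8.2 -83.2]
1.57 [ -4.9 -89.1]
1.72 [-17.8 -92.9]
1.87 [-30.1 -94.5]
20.575 [-8.64297149 -1.11124694  9.83415497] 40.73531091213226 [-0.    -0.002  0.003 -0.001 -0.002 -0.   ]
```

The lever arm runs from (140,266) to (139,200), which puts it at about 1.53 rad, so it is upright. The plate is raised and level and the lamp is clear. I'll hold briefly and hand in.

```bash
python3 -m jog '[[[1,0,0,0,0],[1,0,0,0,0],[1,0,0,0,0],[1,0,0,0,0],[1,0,0,0,0],[1,0,0,0,0]]]' && python3 -c "
from cell import bot
print(bot.sign_off())"
```

```text
time: 21.32
ee_pos: [0.5132, 0.2038, 0.2379]
tool_rot: [0.599, 0.801, 0.002, 0.001]
ft_force: [-9.2, -1.5, 9.4]
opening: 0.0124
finger_force: 40.7
the job is handed in; nothing more can be done
None
```

The lamp is swung well clear of the plate, the lift lever is held upright (about 1.53 rad, read from the side picture) with the plate raised and level, and the job was handed in at about 21 s; no verdict came back.

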